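# Set out the round cutting dies by size

### The arm

A 6-joint arm with a two-finger parallel gripper is mounted at the origin on the work surface. World frame = base frame: x ahead of the robot, y to its left, z up, the work surface at z = 0. Lengths are in m, angles in rad, forces in N, time in s.
With the tool pointing down it reaches from about 0.35 to 0.975 m from the base axis. Payload 4.9 kg.
Tool frame: the origin (TCP) lies between the finger pads; the fingertips stand 8 mm ahead of it and the grasp point (between the pads) lies 11 mm behind it; z points along the fingers, y is the direction in which the jaws open and shut (so a half turn about z gives the same grasp; the last joint's range is limited). The gripper opens to 85 mm and grips with 20 to 120 N. Pads are 22 mm wide; open, the fingers measure 114 mm over their backs; the gripper's body (76 mm by 85 mm) begins 54 mm behind the grasp point. The pads swing forward as they close: fully open they stand 13 mm farther back than shut.
Start: joints at [1.026, 0.053, 1.613, -0, 1.476, -0.119], TCP at [0.258, 0.569, 0.239] pointing down, gripper open.
Joint ranges: [-3.01, 3.01], [-1.01, 2.22], [0.06, 2.58], [-1.02, 4.17], [0.09, 2.62], [-3.14, 3.14]. Speed limits (rad/s): [2.57, 2.57, 3.14, 3.14, 3.14, 3.14].

### API

Orientations are given as a rotation vector (axis times angle).
In Python, from station import ctrl gives the robot as it stands. The module is installed in compiled form; this text tells all that it offers.
- The arm moves only by the shell command python3 -m creep 'ROWS' [FORCE]. ROWS is JSON, a list of rows, each an object with "hand": the opening, from 0 (shut) to 1 (fully open); "translation": the shift along the tool's x, y, z in cm, a list of three; "delta_rot": the turn, a rotation vector about the tool's x, y, z in degrees, a list of three. A call has 1 to 8 rows; each row shifts and turns the commanded pose from where the row before left it, along the tool's axes as they then stand; what a row does not reach is not made up. A row lasts 1/8 s, in which the tool goes at most 62.5 mm and 10.7 degrees, less where a joint would pass 70% of its speed; a pose out of reach is approached as far as the arm can. A call with a gripper value outside its range is refused whole. The fingers move at their own pace and stop on an object; FORCE is the grip in N (left out, the last holds). Time passes only in rows, so rows that do not move let the fingers close. It gives the time, the measured TCP pose, the force and the opening at its end, in the units of the state.
- ctrl.get_obs(): the state, without advancing time (a new reading comes with each control period).
- ctrl.get_image(name): name is "scene" or "top" or "wrist"; returns (picture, depth): 400x640x3 uint8, red, green, blue; 400x640 float32, m along the optical axis (not along the pixel's ray), 0 where there is no reading.
- ctrl.calibration(name): a dict with "fx", "fy", "cx", "cy" (pixels), "T" (4x4, takes a point from camera to world coordinates). Camera axes: x right, y up, looking along -z (the intrinsics and any distortion apply to the point x, -y, -z); pixel columns grow to the right and rows downward; lengths in m; the calibration is good to about 2 mm. A picture is of the moment at which its call begins: read the wrist's pose just before it. calibration takes no time and is no camera call; for the wrist camera it gives the pose at the moment of the call.
- ctrl.finish_job(): hands the job in, once; it reports no verdict.
The state is a dict: "t": time; "q": joint angles; "dq": joint speeds; "effort": joint torques, N m; "tool_pos": TCP position; "tool_rot": TCP orientation; "contact_force": force on the tool from outside, world axes, zero at the start; "wrist_torque": the same for the moment, N m; "opening": finger opening in m.
Only numpy, scipy, OpenCV 4.12 (cv2) and the standard library are available. Lean on these libraries where they do the work, as an engineer would, in place of code of your own. Each camera call takes 0.05 s, during which the arm holds its last target.

### The job

Set the four round steel cutting dies out on the die board in order of size: the smallest on the leather mark next to the brass stop, then each larger one on the next mark along, so that the largest ends up farthest from the stop. Each die must stand upright by itself, flat on its own mark and well centred on the mark's dot, and be let go.

Things in the scene. Friction and masses are not known exactly. Their poses are not given: they have to be found in the camera images.
- die_p: smallest of four bright steel round cutting dies: an open ring (no top or bottom, a thin dark brace bar across inside it), 30 mm outer diameter, 34 mm high, 3 mm wall, standing on its rim on the bench, loose. Origin on its axis at the lower rim, z up along its axis. All four dies are equally high; they differ only in diameter (30, 40, 50, 60 mm).
- die_q: second smallest of four bright steel round cutting dies: an open ring (no top or bottom, a thin dark brace bar across inside it), 40 mm outer diameter, 34 mm high, 3 mm wall, standing on its rim on the bench, loose. Origin on its axis at the lower rim, z up along its axis. All four dies are equally high; they differ only in diameter (30, 40, 50, 60 mm).
- die_r: second largest of four bright steel round cutting dies: an open ring (no top or bottom, a thin dark brace bar across inside it), 50 mm outer diameter, 34 mm high, 3 mm wall, standing on its rim on the bench, loose. Origin on its axis at the lower rim, z up along its axis. All four dies are equally high; they differ only in diameter (30, 40, 50, 60 mm).
- die_s: largest of four bright steel round cutting dies: an open ring (no top or bottom, a thin dark brace bar across inside it), 60 mm outer diameter, 34 mm high, 3 mm wall, standing on its rim on the bench, loose. Origin on its axis at the lower rim, z up along its axis. All four dies are equally high; they differ only in diameter (30, 40, 50, 60 mm).
- mark_a: one end mark of a row of four equal marks (a, b, c, d along the row, centres 85 mm apart): dark brown leather disc, 76 mm diameter, 2 mm thick, pale dot at its centre, glued on a fixed plywood board (95 x 340 x 12 mm) lying on the bench. Origin: centre of its underside, 12 mm above the bench, 2 mm below its top. z up, y along the row, x across it.
- mark_b: an inner mark, next to mark_a of a row of four equal marks (a, b, c, d along the row, centres 85 mm apart): dark brown leather disc, 76 mm diameter, 2 mm thick, pale dot at its centre, glued on a fixed plywood board (95 x 340 x 12 mm) lying on the bench. Origin: centre of its underside, 12 mm above the bench, 2 mm below its top. z up, y along the row, x across it.
- mark_c: an inner mark, next to mark_d of a row of four equal marks (a, b, c, d along the row, centres 85 mm apart): dark brown leather disc, 76 mm diameter, 2 mm thick, pale dot at its centre, glued on a fixed plywood board (95 x 340 x 12 mm) lying on the bench. Origin: centre of its underside, 12 mm above the bench, 2 mm below its top. z up, y along the row, x across it.
- mark_d: the other end mark of a row of four equal marks (a, b, c, d along the row, centres 85 mm apart): dark brown leather disc, 76 mm diameter, 2 mm thick, pale dot at its centre, glued on a fixed plywood board (95 x 340 x 12 mm) lying on the bench. Origin: centre of its underside, 12 mm above the bench, 2 mm below its top. z up, y along the row, x across it.
- stop: fixed brass stop on the bench just beyond either end of the board, 78 mm from the nearest mark's centre: base 70 x 34 x 5 mm with an upright plate 5 mm thick, 70 wide, 45 high, set across the row. Origin: centre of its underside, x along the upright plate. (The round dark wax tin, 56 mm diameter, 28 high, beyond the board's other end is no part of the job.)
Things that resemble listed ones, but are neither listed nor needed, are in the scene too. Leave any pink or turquoise look-alike of the die_q alone. What is shaped like the die_p but orange is not meant.

How it is judged:
By the outcome, as a careful person would: the job done as asked, in the order asked, and still so for the second after the job is handed in, with the robot touching nothing.
It also fails if it takes over 93 s, if anything falls off the work surface, if the arm or the gripper's body presses on something with over 40 N, if the wrist force passes 120 N, or if a joint passes its speed limit or range.

## Working session

There is one attempt and no reset: what is moved stays moved. The work goes in short steps, Python scripts to look and compute and a shell command to move; the robot and the scene stay as the last step left them, time stands still between calls to the robot, and variables do not carry over. Pictures are saved under pics/ and viewed, and the job is handed in when it is done.

```bash
mkdir -p pics
python3 - <<'E'
from station import ctrl
import cv2,numpy as np
print(ctrl.get_obs())
for n in ("scene","top"):
    im,d=ctrl.get_image(n); cv2.imwrite(f"pics/{n}0.png",im[:,:,::-1]); np.savez(f"pics/{n}0.npz",im=im,d=d)
    c=ctrl.calibration(n); print(n,c)
E
```

```text
{'t': 0.0, 'q': array([ 1.02602929e+00,  5.33587722e-02,  1.61431845e+00,  2.84155754e-05,
        1.47597054e+00, -1.18962240e-01]), 'dq': array([ 7.47621273e-04, -4.32284641e-05,  1.98960012e-03,  7.75175826e-04,
       -1.36162512e-03,  1.75305782e-03]), 'effort': array([ 1.23117476e-03, -3.93671143e+01, -3.70178354e+01, -6.48809373e-05,
        6.86677377e-03, -3.58735360e-05]), 'tool_pos': array([0.25781232, 0.56868089, 0.2380472 ]), 'tool_rot': array([-6.63667898e-01, -3.06997810e+00,  3.03687251e-03]), 'contact_force': array([-0.14474464,  0.43053287,  0.25517527]), 'wrist_torque': array([-0.05196832, -0.00550534, -0.00356351]), 'opening': 0.0854705785183856}
scene {'fx': 514.9548527503185, 'fy': 514.9548527503185, 'cx': 319.4882901046727, 'cy': 199.45327988781403, 'T': array([[ 0.29914878, -0.81370865,  0.49838563,  1.17026546],
       [ 0.95417092,  0.25058304, -0.16360318, -0.23852681],
       [ 0.00823833,  0.52448677,  0.85137874,  1.14270661],
       [ 0.        ,  0.        ,  0.        ,  1.        ]])}
top {'fx': 474.0854213903269, 'fy': 474.0854213903269, 'cx': 322.83142604158473, 'cy': 200.98295452219267, 'T': array([[-0.02396235,  0.98101921, -0.1924243 ,  0.28324421],
       [-0.999696  , -0.0223959 ,  0.01031189, -0.00724751],
       [ 0.00580664,  0.1926129 ,  0.98125764,  1.37186107],
       [ 0.        ,  0.        ,  0.        ,  1.        ]])}
```

View pics/scene0.png

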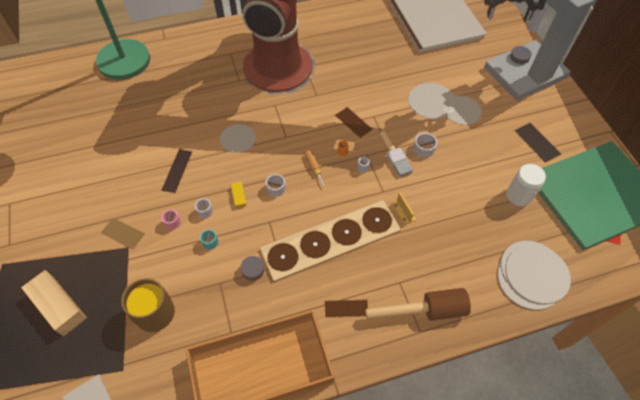

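View pics/top0.png

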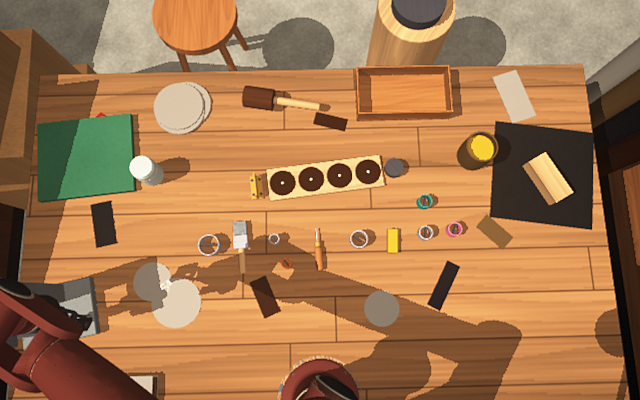

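```bash
cat > h.py <<'E'
import numpy as np,cv2
from station import ctrl
def ray(c,u,v,z):
    d=np.array([(u-c['cx'])/c['fx'],-(v-c['cy'])/c['fy'],-1.]);T=c['T']
    D=T[:3,:3]@d;o=T[:3,3];return o+D*(z-o[2])/D[2]
def proj(c,p):
    T=c['T'];q=T[:3,:3].T@(np.array(p)-T[:3,3]);return np.array([c['cx']+c['fx']*q[0]/-q[2],c['cy']-c['fy']*q[1]/-q[2]])
E
python3 - <<'E'
from h import *
t=np.load('pics/top0.npz')['im'];s=np.load('pics/scene0.npz')['im']
a=cv2.resize(t[150:280,190:500],None,fx=2.5,fy=2.5,interpolation=cv2.INTER_CUBIC)
b=cv2.resize(s[120:285,150:450],None,fx=2.5,fy=2.5,interpolation=cv2.INTER_CUBIC)
cv2.imwrite('pics/ct.png',a[:,:,::-1]);cv2.imwrite('pics/cs.png',b[:,:,::-1])
hsv=cv2.cvtColor(t,cv2.COLOR_RGB2HSV)
c=ctrl.calibration('top')
m=((hsv[...,1]<70)&(hsv[...,2]>60)).astype(np.uint8)
for n,u,v in [('p',274,239),('q',426,232),('r',359,238),('s',208,245)]:
    w=18;sub=m[v-w:v+w,u-w:u+w]
    k,l,st,ce=cv2.connectedComponentsWithStats(sub)
    for i in range(1,k):
        if st[i,4]>15: 
            x,y,W,H,A=st[i];print(n,u-w+x,v-w+y,W,H,A,ray(c,u-w+x+W/2-.5,v-w+y+H/2-.5,.034).round(4), 'w/pix',ray(c,u+1,v,.034)[1]-ray(c,u,v,.034)[1])
E
```

```text
p 269 234 11 11 62 [0.4392 0.1195 0.034 ] w/pix -0.002827237501363919
q 417 226 16 14 115 [ 0.4477 -0.308   0.034 ] w/pix -0.0028459699387003434
r 350 230 18 18 120 [ 0.435  -0.1197  0.034 ] w/pix -0.002834306747957621
s 198 234 23 22 189 [0.4279 0.3027 0.034 ] w/pix -0.002815787326538477
```

View pics/ct.png

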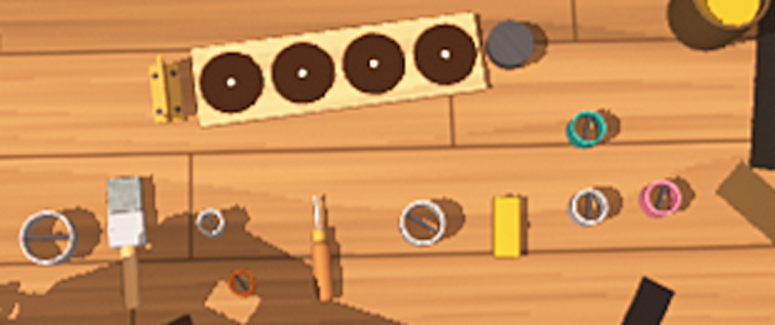

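View pics/cs.png

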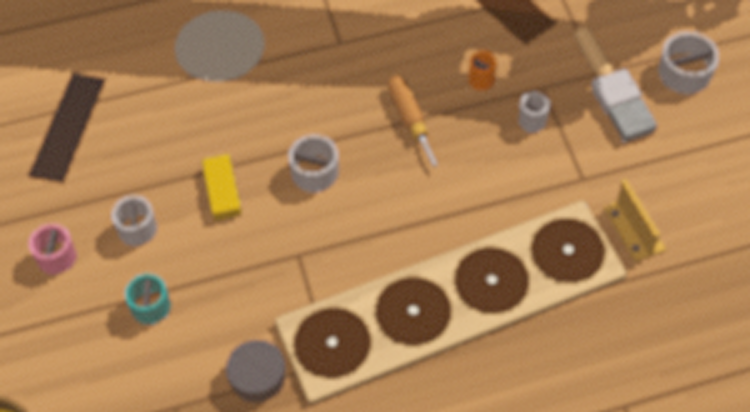

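Top view: steel dies at s (208,245), p (274,239), r (359,238), q (426,232). Look-alikes are orange (286,265), pink (455,228) and turquoise (425,201), none of them bright steel, so I leave them alone. The crops confirm this. The brass stop is at (256,186), left (+y) of the row, and the wax tin is at (395,168).

Run:
```python
from h import *
P={}
for n in('top','scene'):
    im=np.load(f'pics/{n}0.npz')['im'];c=ctrl.calibration(n)
    hsv=cv2.cvtColor(im,cv2.COLOR_RGB2HSV)
    m=((im[...,0]<120)&(hsv[...,1]>90)).astype(np.uint8)
    box=(150,200,255,395) if n=='top' else (195,280,255,405)
    r0,r1,c0,c1=box; sub=m[r0:r1,c0:c1]
    cs,_=cv2.findContours(sub,cv2.RETR_EXTERNAL,cv2.CHAIN_APPROX_NONE)
    L=[]
    for k in cs:
        if cv2.contourArea(k)>200:
            e=cv2.fitEllipse(k);L.append(ray(c,e[0][0]+c0,e[0][1]+r0,.014))
            print(n,np.round(e[0],1)+[c0,r0],np.round(e[1],1),L[-1].round(4))
c=ctrl.calibration('wrist');print(c['T'].round(3),c['fx'],c['cx'],c['cy'])
o=ctrl.get_obs();R=cv2.Rodrigues(o['tool_rot'])[0];print(R.round(3))
T=np.eye(4);T[:3,:3]=R;T[:3,3]=o['tool_pos'];print((np.linalg.inv(T)@c['T']).round(4))
```

```text
top [282.2 182.5] [23.1 24.3] [0.6075 0.0966 0.014 ]
top [310.9 178.7] [23.  24.3] [0.6171 0.0121 0.014 ]
top [339.2 175.1] [22.8 24. ] [ 0.6264 -0.0717  0.014 ]
top [367.7 171.4] [23.1 24. ] [ 0.6357 -0.1563  0.014 ]
scene [282.4 256.8] [25.8 28.9] [ 0.6379 -0.1556  0.014 ]
scene [314.8 244.2] [25.1 28.2] [ 0.6287 -0.0709  0.014 ]
scene [346.2 231.8] [24.4 27.7] [0.619  0.0136 0.014 ]
scene [376.7 219.7] [23.3 27.5] [0.609 0.098 0.014]
[[ 0.413 -0.863 -0.29   0.183]
 [ 0.911  0.391  0.133  0.603]
 [-0.002 -0.319  0.948  0.374]
 [ 0.     0.     0.     1.   ]] 318.7951562780335 315.0960663099975 198.48256535512965
[[-0.911  0.413 -0.001]
 [ 0.413  0.911 -0.002]
 [ 0.    -0.002 -1.   ]]
[[-3.000e-04  9.475e-01  3.197e-01  8.270e-02]
 [ 1.000e+00  3.000e-04 -2.000e-04 -1.000e-04]
 [-3.000e-04  3.197e-01 -9.475e-01 -1.357e-01]
 [ 0.000e+00  0.000e+00  0.000e+00  1.000e+00]]
```

```bash
python3 -m creep '[{"hand":1,"translation":[-4.4,-2.87,0],"delta_rot":[0,0,0]},{"hand":1,"translation":[-4.4,-2.87,0],"delta_rot":[0,0,0]},{"hand":1,"translation":[-4.4,-2.87,0],"delta_rot":[0,0,0]},{"hand":1,"translation":[-4.4,-2.87,0],"delta_rot":[0,0,0]},{"hand":1,"translation":[-4.4,-2.87,0],"delta_rot":[0,0,0]},{"hand":1,"translation":[-4.4,-2.87,0],"delta_rot":[0,0,0]}]' 40
python3 -m creep '[{"hand":1,"translation":[0,0,1.2],"delta_rot":[0,0,9.87]},{"hand":1,"translation":[0,0,1.2],"delta_rot":[0,0,9.87]},{"hand":1,"translation":[0,0,1.2],"delta_rot":[0,0,9.87]},{"hand":1,"translation":[0,0,1.2],"delta_rot":[0,0,9.87]},{"hand":1,"translation":[0,0,1.2],"delta_rot":[0,0,9.87]},{"hand":1,"translation":[0,0,1.2],"delta_rot":[0,0,9.87]},{"hand":1,"translation":[0,0,0],"delta_rot":[0,0,0]}]'
cat >> h.py <<'E'
def tool():
    o=ctrl.get_obs();R=cv2.Rodrigues(o['tool_rot'])[0];return o,R,o['tool_pos']
def shift(p):
    "cm in tool axes to take TCP to world p; plus fix rotation so tool y at 6.4deg and z down (deg, tool axes)"
    o,R,t=tool();a=np.radians(6.4)
    y=np.array([np.cos(a),np.sin(a),0]);z=np.array([0,0,-1.]);Rt=np.c_[np.cross(y,z),y,z]
    dr=np.degrees(cv2.Rodrigues(R.T@Rt)[0].ravel())
    print('t',round(o['t'],2),'tcp',t.round(4),'F',o['contact_force'].round(1),'open',round(o['opening'],4),'shift cm',(R.T@(np.array(p)-t)*100).round(2),'rot',dr.round(2))
def snap(name):
    c=ctrl.calibration('wrist');o,R,t=tool();im,d=ctrl.get_image('wrist')
    cv2.imwrite(f'pics/{name}.png',im[:,:,::-1]);np.savez(f'pics/{name}.npz',im=im,d=d,T=c['T'],R=R,t=t);return im,d,c,R,t
E
python3 - <<'E'
from h import *
snap('w1');shift([.428,.303,.165])
E
```

```text
t: 0.85
tool_pos: [0.4278, 0.3017, 0.2389]
tool_rot: [-0.664, -3.07, 0.0]
contact_force: [-0.0, 0.3, -0.0]
opening: 0.0852
t: 1.72
tool_pos: [0.4264, 0.3028, 0.1656]
tool_rot: [-2.091, -2.343, 0.005]
contact_force: [-0.2, -0.3, 0.8]
opening: 0.0852
t 1.77 tcp [0.427  0.3031 0.1666] F [-0.7  0.4 -0.9] open 0.0854 shift cm [-0.02  0.1   0.16] rot [-0.09  0.03  0.15]
```

View pics/w1.png

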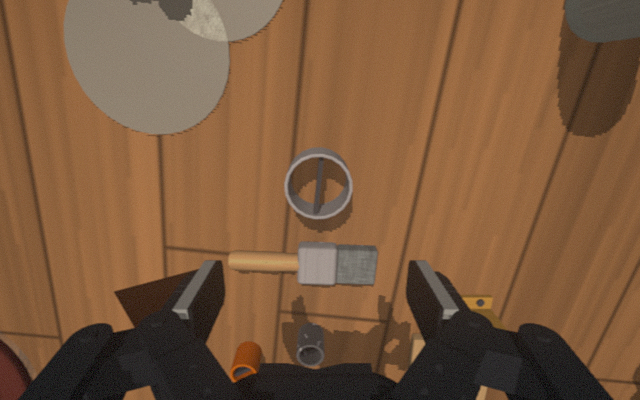

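Wrist view: die s ring at (319,186), clear of the brush at (335,265). The fingers are at about (205,290) and (430,290).

```bash
cat >> h.py <<'E'
from scipy.optimize import least_squares
def cloud(d,c):
    v,u=np.mgrid[:d.shape[0],:d.shape[1]];Z=d
    P=np.stack([(u-c['cx'])/c['fx']*Z,-(v-c['cy'])/c['fy']*Z,-Z],-1)
    W=P@c['T'][:3,:3].T+c['T'][:3,3];W[d<=0]=np.nan;return W
def die(d,c,guess,D,zt=.034,tol=.005):
    W=cloud(d,c);g=np.array(guess[:2])
    m=(abs(W[...,2]-zt)<tol)&(np.hypot(W[...,0]-g[0],W[...,1]-g[1])<D/2+.02)
    Q=W[m];rm=D/2-.0015
    f=lambda p:np.hypot(Q[:,0]-p[0],Q[:,1]-p[1])-rm
    s=least_squares(f,g,loss='soft_l1',f_scale=.002)
    return s.x,len(Q),np.sqrt(np.mean(s.fun**2)),Q[:,2].mean() if len(Q) else 0
def dieim(im,c,guess,D,zt=.034):
    "circle through bright rim pixels cast on the rim's plane"
    h=cv2.cvtColor(im,cv2.COLOR_RGB2HSV);m=(h[...,1]<60)&(h[...,2]>70)
    v,u=np.nonzero(m);A=np.stack([(u-c['cx'])/c['fx'],-(v-c['cy'])/c['fy'],-np.ones(len(u))])
    Dw=(c['T'][:3,:3]@A).T;o=c['T'][:3,3];X=o+Dw*((zt-o[2])/Dw[:,2])[:,None]
    g=np.array(guess[:2])
    for r in(.02,.008,.004,.003):
        rad=np.hypot(*(X[:,:2]-g).T);Q=X[(rad<D/2+r)&(rad>D/2-.003-r)]
        g=least_squares(lambda p:np.hypot(Q[:,0]-p[0],Q[:,1]-p[1])-(D/2-.0015),g,loss='soft_l1',f_scale=.001).x
    return g,len(Q)
E
python3 - <<'E'
from h import *
z=np.load('pics/w1.npz');c=ctrl.calibration('wrist');c['T']=z['T']
print(die(z['d'],c,[.428,.303],.06));print(dieim(z['im'],c,[.428,.303],.06))
W=cloud(z['d'],c);print(W[186,270],W[155,319],W[186,287],W[186,290])
h=cv2.cvtColor(z['im'],cv2.COLOR_RGB2HSV);print(h[186,280:300])
E
```

```text
(array([0.42799015, 0.30646917]), 1120, np.float64(0.008054272697034603), np.float64(0.0333068202724412))
(array([0.42744421, 0.30808573]), 1396)
[0.38228598 0.29157058 0.00091168] [0.42539724 0.3340609  0.03530047] [0.40096324 0.30403293 0.03571871] [0.40245308 0.2977396  0.01393497]
[[ 13 145 149]
 [ 15 137 147]
 [ 14 148 150]
 [ 13 127 149]
 [ 10  63 154]
 [ 13  32 165]
 [  8  30 159]
 [ 11  37 130]
 [ 13  46  88]
 [  8  65  74]
 [  7  47  71]
 [  6  61  80]
 [ 14 101  81]
 [ 12 123  93]
 [ 11 129  95]
 [ 12 152  94]
 [ 13 139 101]
 [ 14 128 100]
 [ 13 131  97]
 [ 13 129  97]]
```

```bash
sed -i 's/h\[...,2\]>70/h[...,2]>115/' h.py
cat >> h.py <<'E'
def die(d,c,guess,D,zt=.034,tol=.003):
    W=cloud(d,c);g=np.array(guess[:2]);X=W[abs(W[...,2]-zt)<tol];rm=D/2-.0015
    for r in(.012,.006,.003,.003):
        Q=X[abs(np.hypot(*(X[:,:2]-g).T)-rm)<r]
        s=least_squares(lambda p:np.hypot(Q[:,0]-p[0],Q[:,1]-p[1])-rm,g,loss='soft_l1',f_scale=.001);g=s.x
    return g,len(Q),np.sqrt(np.mean(s.fun**2)),Q[:,2].mean()
E
python3 - <<'E'
from h import *
z=np.load('pics/w1.npz');c=ctrl.calibration('wrist');c['T']=z['T']
print(die(z['d'],c,[.428,.303],.06));g,_=dieim(z['im'],c,[.428,.303],.06);print(g)
im=z['im'].copy();g=die(z['d'],c,[.428,.303],.06)[0]
for a in np.linspace(0,6.28,60):
    p=proj(c,[g[0]+.03*np.cos(a),g[1]+.03*np.sin(a),.034]);cv2.circle(im,tuple(int(round(k)) for k in p),0,(255,0,0),-1)
cv2.imwrite('pics/o1.png',cv2.resize(im[130:240,260:380],None,fx=5,fy=5,interpolation=0)[:,:,::-1])
shift([g[0],g[1],.013])
E
```

```text
(array([0.4279993 , 0.30636743]), 798, np.float64(0.0010026452652378926), np.float64(0.03458195635542613))
[0.42770656 0.30619756]
t 1.77 tcp [0.427  0.3031 0.1666] F [-0.7  0.4 -0.9] open 0.0854 shift cm [ 0.33  0.17 15.36] rot [-0.09  0.03  0.15]
```

View pics/o1.png

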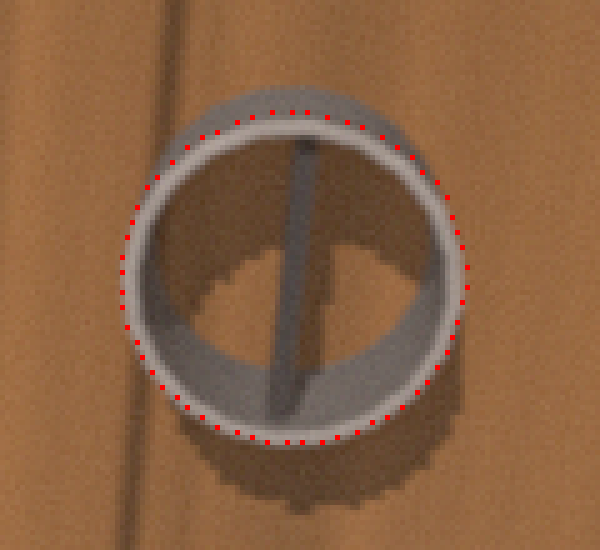

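```bash
python3 -m creep '[{"hand":1,"translation":[0.32,0.1,0],"delta_rot":[0,0,0]},{"hand":1,"translation":[0,0,4.5],"delta_rot":[0,0,0]},{"hand":1,"translation":[0,0,4.5],"delta_rot":[0,0,0]},{"hand":1,"translation":[0,0,3.5],"delta_rot":[0,0,0]},{"hand":1,"translation":[0,0,1.8],"delta_rot":[0,0,0]},{"hand":1,"translation":[0,0,0.8],"delta_rot":[0,0,0]},{"hand":1,"translation":[0,0,0],"delta_rot":[0,0,0]}]'
python3 - <<'E'
from h import *
shift([.428,.3063,.013]);snap('w2')
E
```

```text
t: 2.65
tool_pos: [0.4287, 0.307, 0.017]
tool_rot: [2.094, 2.342, 0.002]
contact_force: [0.4, 0.2, 0.1]
opening: 0.0857
t 2.65 tcp [0.4287 0.307  0.017 ] F [0.4 0.2 0.1] open 0.0857 shift cm [-0.06 -0.08  0.4 ] rot [ 0.06 -0.02  0.  ]
```

View pics/w2.png

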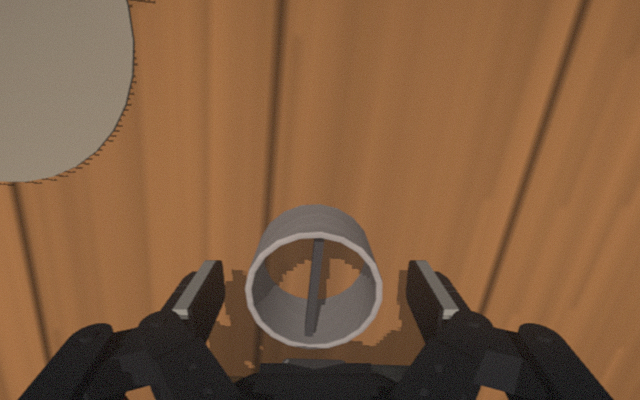

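The die sits between the open fingers (rim centre about (315,290)). Closing.

```bash
python3 -m creep '[{"hand":1,"translation":[-0.05,-0.05,0.3],"delta_rot":[0,0,0]},{"hand":0,"translation":[0,0,0],"delta_rot":[0,0,0]},{"hand":0,"translation":[0,0,0],"delta_rot":[0,0,0]},{"hand":0,"translation":[0,0,0],"delta_rot":[0,0,0]},{"hand":0,"translation":[0,0,0],"delta_rot":[0,0,0]}]' 40
python3 - <<'E'
from h import *
shift([.428,.3063,.013])
E
```

```text
t: 3.32
tool_pos: [0.4283, 0.3063, 0.0142]
tool_rot: [2.094, 2.341, 0.002]
contact_force: [-0.9, -1.3, 5.9]
opening: 0.0595
t 3.33 tcp [0.4283 0.3063 0.0142] F [-0.9 -1.3  5.9] open 0.0595 shift cm [-0.   -0.03  0.12] rot [ 0.06 -0.02 -0.02]
```

```bash
python3 -m creep '[{"hand":0,"translation":[0,0,-2],"delta_rot":[0,0,0]},{"hand":0,"translation":[0,0,-4],"delta_rot":[0,0,0]},{"hand":0,"translation":[0,0,-5],"delta_rot":[0,0,0]},{"hand":0,"translation":[-3,1,-3],"delta_rot":[0,0,0]},{"hand":0,"translation":[-4.83,1.56,-2],"delta_rot":[0,0,0]},{"hand":0,"translation":[-4.83,1.56,-1],"delta_rot":[0,0,0]},{"hand":0,"translation":[-4.83,1.56,0],"delta_rot":[0,0,0]},{"hand":0,"translation":[-4.83,1.56,0],"delta_rot":[0,0,0]}]'
python3 -m creep '[{"hand":0,"translation":[-4.83,1.56,0],"delta_rot":[0,0,0]},{"hand":0,"translation":[-4.83,1.56,0],"delta_rot":[0,0,0]},{"hand":0,"translation":[-4.83,1.56,0],"delta_rot":[0,0,0]},{"hand":0,"translation":[-4.83,1.56,0],"delta_rot":[0,0,0]},{"hand":0,"translation":[-4.83,1.56,0],"delta_rot":[0,0,0]},{"hand":0,"translation":[-2.5,0.8,0],"delta_rot":[0,0,0]},{"hand":0,"translation":[0,0,0],"delta_rot":[0,0,0]},{"hand":0,"translation":[0,0,0],"delta_rot":[0,0,0]}]'
python3 - <<'E'
from h import *
snap('w3');shift([.6368,-.156,.05])
E
```

```text
t: 4.32
tool_pos: [0.5245, 0.0907, 0.1827]
tool_rot: [-2.094, -2.341, 0.0]
contact_force: [0.0, -0.1, -2.0]
opening: 0.059
t: 5.32
tool_pos: [0.6389, -0.1622, 0.1823]
tool_rot: [-2.093, -2.34, 0.0]
contact_force: [-0.4, 0.6, -1.3]
opening: 0.0591
t 5.38 tcp [ 0.6389 -0.1619  0.1826] F [-0.1 -0.4 -2.1] open 0.0594 shift cm [ 0.6  -0.13 13.26] rot [-0.06 -0.05  0.03]
```

View pics/w3.png

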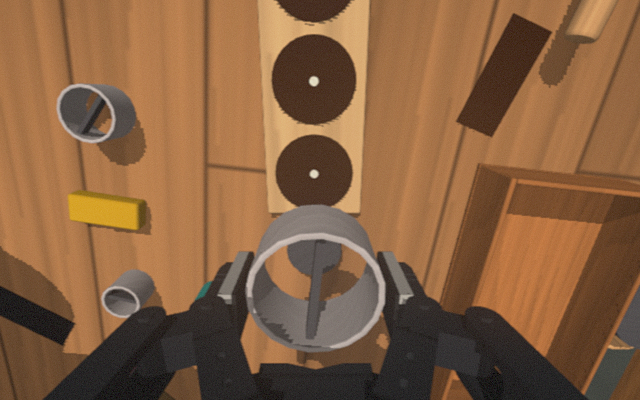

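Die s is held level (rim centre (316,290)). The dots of marks d and c are at (314,174) and (314,81), and die r is at (90,110).

```bash
cat >> h.py <<'E'
def dot(im,c,guess,z=.014):
    h=cv2.cvtColor(im,cv2.COLOR_RGB2HSV);u,v=proj(c,[guess[0],guess[1],z]);u=int(round(u));v=int(round(v));w=14
    if not(w<u<640-w and w<v<400-w):return None
    sub=(h[v-w:v+w+1,u-w:u+w+1,2]>130).astype(np.uint8)
    k,l,st,ce=cv2.connectedComponentsWithStats(sub)
    L=[(np.hypot(*(ce[i]-w)),i) for i in range(1,k) if 5<st[i,4]<250]
    if not L:return None
    i=min(L)[1];return ray(c,u-w+ce[i][0],v-w+ce[i][1],z),st[i,4]
MK=dict(a=[.6083,.0973],b=[.618,.0128],c=[.6275,-.0713],d=[.6368,-.156])
def held(im,d,c,R,t,D):
    zt=t[2]+.020;g,n=dieim(im,c,t,D,zt);g2=die(d,c,t,D,zt)
    print('held img',g.round(4),n,'depth',g2[0].round(4),g2[1:],'off tool',(R.T@np.r_[g-t[:2],0])[:2].round(4),(R.T@np.r_[g2[0]-t[:2],0])[:2].round(4));return g
E
python3 - <<'E'
from h import *
z=np.load('pics/w3.npz');c=ctrl.calibration('wrist');c['T']=z['T']
held(z['im'],z['d'],c,z['R'],z['t'],.06)
for k in MK:print(k,dot(z['im'],c,MK[k]))
z=np.load('pics/w2.npz');c['T']=z['T'];print(dieim(z['im'],c,z['t'],.06),die(z['d'],c,z['t'],.06))
E
```

```text
held img [ 0.6365 -0.158 ] 4912 depth [ 0.6385 -0.1617] (3878, np.float64(0.0011177438411975262), np.float64(0.2023522979157398)) off tool [ 0.0044 -0.0018] [ 0.0006 -0.0003]
a None
b None
c (array([ 0.62663399, -0.07165545,  0.014     ]), np.int32(80))
d (array([ 0.6362489 , -0.15644978,  0.014     ]), np.int32(63))
(array([0.42741377, 0.30592355]), 2872) (array([0.42765059, 0.30673536]), 3580, np.float64(0.0010285819435073259), np.float64(0.03428129890095315))
```

```bash
python3 -m creep '[{"hand":0,"translation":[0.55,-0.17,0],"delta_rot":[0,0,0]},{"hand":0,"translation":[0,0,4],"delta_rot":[0,0,0]},{"hand":0,"translation":[0,0,5],"delta_rot":[0,0,0]},{"hand":0,"translation":[0,0,3],"delta_rot":[0,0,0]},{"hand":0,"translation":[0,0,1],"delta_rot":[0,0,0]},{"hand":0,"translation":[0,0,0],"delta_rot":[0,0,0]},{"hand":0,"translation":[0,0,0],"delta_rot":[0,0,0]}]'
python3 - <<'E'
from h import *
im,d,c,R,t=snap('w4');held(im,d,c,R,t,.06);shift([.6366,-.1566,.0285])
for k in MK:print(k,dot(im,c,MK[k]))
E
```

```text
t: 6.25
tool_pos: [0.6387, -0.158, 0.0557]
tool_rot: [2.092, 2.339, 0.002]
contact_force: [0.1, -0.4, -1.7]
opening: 0.0596
held img [ 0.6362 -0.1539] 4919 depth [ 0.6382 -0.1574] (3854, np.float64(0.001112150298287201), np.float64(0.0757776848895812)) off tool [ 0.0043 -0.0019] [ 0.0006 -0.0004]
t 6.3 tcp [ 0.6387 -0.1581  0.0558] F [ 0.5  0.6 -1.7] open 0.0593 shift cm [ 0.18 -0.2   2.73] rot [ 0.2   0.1  -0.01]
a None
b None
c (array([ 0.62652943, -0.07164927,  0.014     ]), np.int32(223))
d None
```

View pics/w4.png

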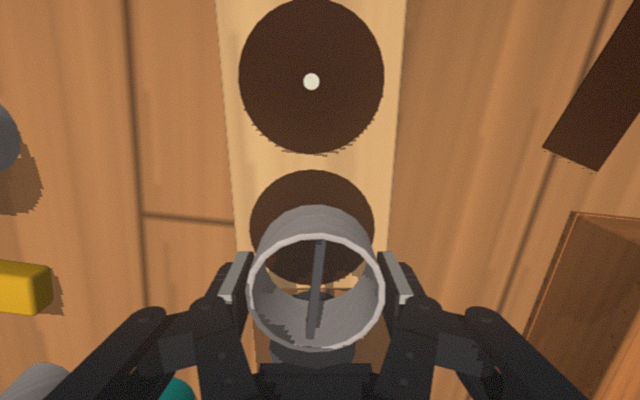

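```bash
python3 -m creep '[{"hand":0,"translation":[0.13,-0.2,0],"delta_rot":[0.2,0.1,0]},{"hand":0,"translation":[0,0,1.5],"delta_rot":[0,0,0]},{"hand":0,"translation":[0,0,0.8],"delta_rot":[0,0,0]},{"hand":0,"translation":[0,0,0.2],"delta_rot":[0,0,0]},{"hand":0,"translation":[0,0,0],"delta_rot":[0,0,0]}]'
python3 - <<'E'
from h import *
im,d,c,R,t=snap('w5');held(im,d,c,R,t,.06);shift([.6366,-.1566,.0282])
E
```

```text
t: 6.92
tool_pos: [0.6348, -0.1566, 0.0284]
tool_rot: [-2.091, -2.338, 0.003]
contact_force: [-2.7, 1.7, 3.9]
opening: 0.059
held img [ 0.6323 -0.1525] 5146 depth [ 0.6345 -0.1561] (3866, np.float64(0.0011155293905590947), np.float64(0.0484993702736499)) off tool [ 0.0043 -0.0021] [ 0.0005 -0.0003]
t 6.97 tcp [ 0.6348 -0.1566  0.0284] F [-3.2  0.9  3.7] open 0.0592 shift cm [-0.02  0.18  0.02] rot [-0.24 -0.12 -0.02]
```

```bash
python3 -m creep '[{"hand":0,"translation":[0,0,-0.4],"delta_rot":[-0.2,-0.1,0]},{"hand":0,"translation":[0,0.15,0],"delta_rot":[0,0,0]},{"hand":0,"translation":[0,0,0],"delta_rot":[0,0,0]},{"hand":0,"translation":[0,0,0],"delta_rot":[0,0,0]}]'
python3 - <<'E'
from h import *
im,d,c,R,t=snap('w6');held(im,d,c,R,t,.06);shift([.6366,-.1566,.0282])
E
```

```text
t: 7.48
tool_pos: [0.6364, -0.1564, 0.032]
tool_rot: [-2.094, -2.341, 0.0]
contact_force: [-0.9, 0.4, -0.9]
opening: 0.0591
held img [ 0.6338 -0.1524] 5151 depth [ 0.6359 -0.1559] (3870, np.float64(0.0011157659385178597), np.float64(0.05202554068114676)) off tool [ 0.0042 -0.0021] [ 0.0005 -0.0004]
t 7.53 tcp [ 0.6364 -0.1564  0.0321] F [ 0.3  0.6 -2. ] open 0.0593 shift cm [-0.02  0.02  0.39] rot [-0.02 -0.01 -0.01]
```

```bash
python3 -m creep '[{"hand":0,"translation":[-0.04,0.02,0.25],"delta_rot":[0,0,0]},{"hand":0,"translation":[0,0,0.12],"delta_rot":[0,0,0]},{"hand":0,"translation":[0,0,0],"delta_rot":[0,0,0]},{"hand":1,"translation":[0,0,0],"delta_rot":[0,0,0]},{"hand":1,"translation":[0,0,0],"delta_rot":[0,0,0]},{"hand":1,"translation":[0,0,0],"delta_rot":[0,0,0]}]'
python3 -m creep '[{"hand":1,"translation":[0,0,0],"delta_rot":[0,0,0]},{"hand":1,"translation":[0,0,-2],"delta_rot":[0,0,0]},{"hand":1,"translation":[0,0,-4],"delta_rot":[0,0,0]},{"hand":1,"translation":[0,0,-5],"delta_rot":[0,0,0]},{"hand":1,"translation":[0,0,-3],"delta_rot":[0,0,0]},{"hand":1,"translation":[0,0,0],"delta_rot":[0,0,0]}]'
python3 - <<'E'
from h import *
im,d,c,R,t=snap('w7');g=MK['d'];print(dieim(im,c,g,.06,.048),die(d,c,g,.06,.048));shift([.435,-.120,.165])
for k in MK:print(k,dot(im,c,MK[k]))
E
```

```text
t: 8.28
tool_pos: [0.637, -0.1569, 0.0289]
tool_rot: [2.094, 2.341, 0.0]
contact_force: [-0.8, -0.6, -0.1]
opening: 0.0856
t: 9.02
tool_pos: [0.6392, -0.1577, 0.1746]
tool_rot: [2.088, 2.335, 0.005]
contact_force: [-0.2, -0.1, -0.5]
opening: 0.0856
(array([ 0.63525165, -0.15500492]), 1331) (array([ 0.63657695, -0.15665793]), 812, np.float64(0.0009920693194218756), np.float64(0.048621577431257376))
t 9.07 tcp [ 0.6378 -0.1572  0.1715] F [ 0.1  0.5 -1. ] open 0.0856 shift cm [  5.96 -19.74   0.56] rot [ 0.23  0.12 -0.02]
a None
b None
c (array([ 0.62626306, -0.07151233,  0.014     ]), np.int32(82))
d None
```

View pics/w7.png

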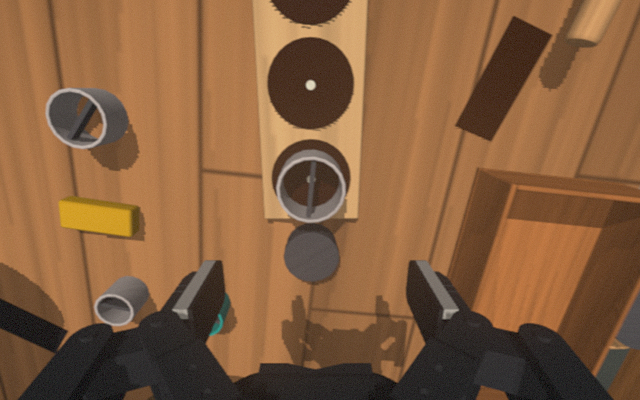

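Die s stands on mark d, rim at (311,187), with the dot inside it. Next is die r, at (87,118).

```bash
python3 -m creep '[{"hand":1,"translation":[1.5,-4.94,0],"delta_rot":[0,0,0]},{"hand":1,"translation":[1.5,-4.94,0],"delta_rot":[0,0,0]},{"hand":1,"translation":[1.5,-4.94,0],"delta_rot":[0,0,0]},{"hand":1,"translation":[1.5,-4.94,0],"delta_rot":[0,0,0]},{"hand":1,"translation":[0,0,0.5],"delta_rot":[0,0,0]},{"hand":1,"translation":[0,0,0],"delta_rot":[0,0,0]},{"hand":1,"translation":[0,0,0],"delta_rot":[0,0,0]},{"hand":1,"translation":[0,0,0],"delta_rot":[0,0,0]}]'
python3 - <<'E'
from h import *
im,d,c,R,t=snap('w8');g=[.435,-.12];a=dieim(im,c,g,.05);b=die(d,c,g,.05);print(a,b);g=(a[0]+b[0])/2;shift([g[0],g[1],.0142])
E
```

```text
t: 10.07
tool_pos: [0.4345, -0.1194, 0.1637]
tool_rot: [-2.094, -2.342, 0.0]
contact_force: [0.2, -0.3, 0.2]
opening: 0.0853
(array([ 0.43398013, -0.11905671]), 913) (array([ 0.43500152, -0.120121  ]), 669, np.float64(0.0009977693425253537), np.float64(0.03457788157725099))
t 10.12 tcp [ 0.4344 -0.1194  0.1637] F [-0.4  0.1  0.9] open 0.0856 shift cm [-2.000e-02  1.000e-02  1.495e+01] rot [-0.02 -0.01 -0.  ]
```

View pics/w8.png

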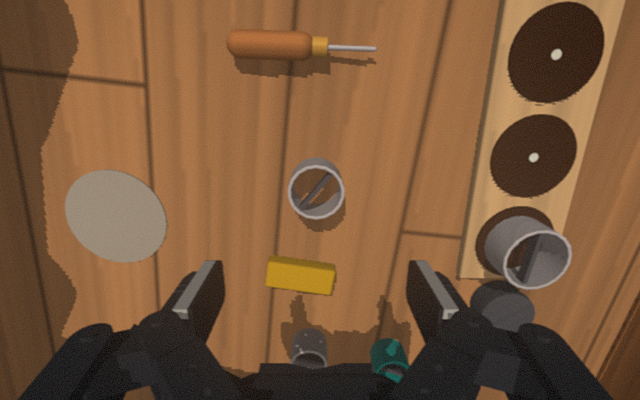

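Die r rim centre is at (316,190), straight below the tool, and the yellow block is clear. Descending and gripping.

```bash
python3 -m creep '[{"hand":1,"translation":[0,0,5],"delta_rot":[0,0,0]},{"hand":1,"translation":[0,0,5],"delta_rot":[0,0,0]},{"hand":1,"translation":[0,0,3],"delta_rot":[0,0,0]},{"hand":1,"translation":[0,0,1.5],"delta_rot":[0,0,0]},{"hand":1,"translation":[0,0,0.45],"delta_rot":[0,0,0]},{"hand":1,"translation":[0,0,0],"delta_rot":[0,0,0]},{"hand":1,"translation":[0,0,0],"delta_rot":[0,0,0]}]'
python3 -m creep '[{"hand":0,"translation":[0,0,0],"delta_rot":[0,0,0]},{"hand":0,"translation":[0,0,0],"delta_rot":[0,0,0]},{"hand":0,"translation":[0,0,0],"delta_rot":[0,0,0]},{"hand":0,"translation":[0,0,0],"delta_rot":[0,0,0]},{"hand":0,"translation":[0,0,0],"delta_rot":[0,0,0]}]' 40
python3 - <<'E'
from h import *
shift([.6263,-.0716,.18])
E
```

```text
t: 11.0
tool_pos: [0.4349, -0.1197, 0.0155]
tool_rot: [2.093, 2.34, 0.001]
contact_force: [-0.9, 0.8, 0.1]
opening: 0.0853
t: 11.62
tool_pos: [0.4341, -0.1194, 0.015]
tool_rot: [2.094, 2.341, 0.0]
contact_force: [-2.0, 0.8, 5.6]
opening: 0.0494
t 11.62 tcp [ 0.4341 -0.1194  0.015 ] F [-2.   0.8  5.6] open 0.0494 shift cm [  2.61  19.64 -16.49] rot [ 0.03  0.02 -0.02]
```

```bash
python3 -m creep '[{"hand":0,"translation":[0,0,-3],"delta_rot":[0,0,0]},{"hand":0,"translation":[0,0,-5],"delta_rot":[0,0,0]},{"hand":0,"translation":[0.65,4.91,-1.5],"delta_rot":[0,0,0]},{"hand":0,"translation":[0.65,4.91,0],"delta_rot":[0,0,0]},{"hand":0,"translation":[0.65,4.91,0],"delta_rot":[0,0,0]},{"hand":0,"translation":[0.65,4.91,0],"delta_rot":[0,0,0]},{"hand":0,"translation":[0,0,0],"delta_rot":[0,0,0]},{"hand":0,"translation":[0,0,0],"delta_rot":[0,0,0]}]'
python3 -m creep '[{"hand":0,"translation":[0,0,3],"delta_rot":[0,0,0]},{"hand":0,"translation":[0,0,3],"delta_rot":[0,0,0]},{"hand":0,"translation":[0,0,0],"delta_rot":[0,0,0]},{"hand":0,"translation":[0,0,0],"delta_rot":[0,0,0]},{"hand":0,"translation":[0,0,0],"delta_rot":[0,0,0]}]'
python3 - <<'E'
from h import *
im,d,c,R,t=snap('w9');held(im,d,c,R,t,.05);shift([.6263,-.0716,.029])
for k in MK:print(k,dot(im,c,MK[k]))
E
```

```text
t: 12.62
tool_pos: [0.6252, -0.0713, 0.1081]
tool_rot: [-2.093, -2.341, 0.002]
contact_force: [0.3, -0.4, -1.7]
opening: 0.0493
t: 13.25
tool_pos: [0.6271, -0.0719, 0.0513]
tool_rot: [2.093, 2.339, 0.002]
contact_force: [-0.1, -0.4, -1.3]
opening: 0.0493
held img [ 0.6229 -0.0678] 4362 depth [ 0.6267 -0.0725] (2886, np.float64(0.0010713532934913264), np.float64(0.07079435029456929)) off tool [ 0.0045 -0.0037] [-0.0006 -0.0004]
t 13.3 tcp [ 0.6271 -0.0719  0.0511] F [ 0.3  0.4 -0.8] open 0.0494 shift cm [ 0.04 -0.08  2.21] rot [ 0.17  0.06 -0.02]
a None
b (array([0.6170132 , 0.01273215, 0.014     ]), np.int32(228))
c None
d (array([ 0.63575916, -0.14715396,  0.014     ]), np.int32(216))
```

View pics/w9.png

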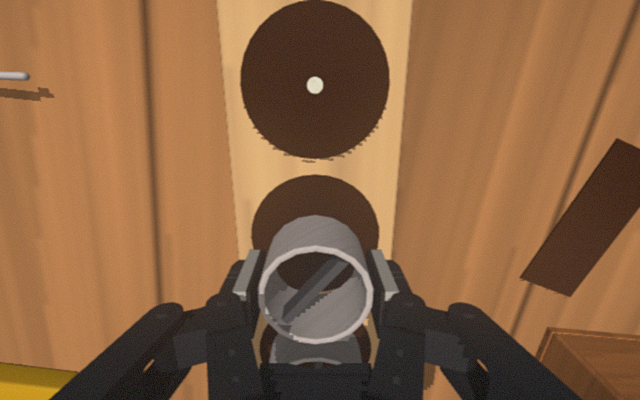

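Die r is held at (316,295) over mark c, and dot b is at (315,85). Descending to just above.

```bash
python3 -m creep '[{"hand":0,"translation":[0.08,0,1.4],"delta_rot":[0,0,0]},{"hand":0,"translation":[0,0,0.4],"delta_rot":[0,0,0]},{"hand":0,"translation":[0,0,0],"delta_rot":[0,0,0]},{"hand":0,"translation":[0,0,0],"delta_rot":[0,0,0]},{"hand":0,"translation":[0,0,0],"delta_rot":[0,0,0]}]'
python3 - <<'E'
from h import *
im,d,c,R,t=snap('w10');held(im,d,c,R,t,.05);shift([.6265,-.0712,.029])
E
```

```text
t: 13.92
tool_pos: [0.6261, -0.0708, 0.0313]
tool_rot: [2.094, 2.341, 0.0]
contact_force: [-0.6, -0.0, -1.6]
opening: 0.0494
held img [ 0.6221 -0.0668] 4488 depth [ 0.6258 -0.0714] (2882, np.float64(0.001086233715605287), np.float64(0.05084013401393095)) off tool [ 0.0044 -0.0035] [-0.0006 -0.0003]
t 13.97 tcp [ 0.6261 -0.0708  0.0314] F [ 0.6 -0.1 -1.4] open 0.0494 shift cm [-0.05  0.04  0.24] rot [ 0.02  0.01 -0.02]
```

```bash
python3 -m creep '[{"hand":0,"translation":[-0.04,0.06,0.15],"delta_rot":[0,0,0]},{"hand":0,"translation":[0,0,0.1],"delta_rot":[0,0,0]},{"hand":0,"translation":[0,0,0],"delta_rot":[0,0,0]},{"hand":0,"translation":[0,0,0],"delta_rot":[0,0,0]},{"hand":1,"translation":[0,0,0],"delta_rot":[0,0,0]},{"hand":1,"translation":[0,0,0],"delta_rot":[0,0,0]},{"hand":1,"translation":[0,0,0],"delta_rot":[0,0,0]},{"hand":1,"translation":[0,0,0],"delta_rot":[0,0,0]}]'
python3 -m creep '[{"hand":1,"translation":[0,0,-2],"delta_rot":[0,0,0]},{"hand":1,"translation":[0,0,-4],"delta_rot":[0,0,0]},{"hand":1,"translation":[0,0,-5],"delta_rot":[0,0,0]},{"hand":1,"translation":[0,0,-3],"delta_rot":[0,0,0]},{"hand":1,"translation":[0,0,0],"delta_rot":[0,0,0]},{"hand":1,"translation":[0,0,0],"delta_rot":[0,0,0]},{"hand":1,"translation":[0,0,0],"delta_rot":[0,0,0]}]'
python3 - <<'E'
from h import *
im,d,c,R,t=snap('w11');g=MK['c'];print(dieim(im,c,g,.05,.048),die(d,c,g,.05,.048));print(die(d,c,MK['d'],.06,.048));shift([.4477,-.308,.165])
for k in MK:print(k,dot(im,c,MK[k]))
E
```

```text
t: 14.98
tool_pos: [0.6265, -0.0711, 0.0285]
tool_rot: [-2.094, -2.342, 0.0]
contact_force: [0.1, -0.1, 0.0]
opening: 0.0855
t: 15.85
tool_pos: [0.6254, -0.0708, 0.1666]
tool_rot: [-2.092, -2.34, 0.002]
contact_force: [0.7, -0.2, -0.3]
opening: 0.0852
(array([ 0.6256785 , -0.07037071]), 1196) (array([ 0.62675917, -0.07194687]), 708, np.float64(0.0009752802436841108), np.float64(0.048492255397395795))
(array([ 0.63651413, -0.15629446]), 777, np.float64(0.001019525714085167), np.float64(0.0483551002715501))
t 15.9 tcp [ 0.6255 -0.0708  0.1666] F [ 0.6  0.1 -1.1] open 0.0853 shift cm [-21.6 -20.3   0.2] rot [-0.18 -0.06 -0.02]
a None
b (array([0.61728325, 0.01283543, 0.014     ]), np.int32(85))
c (array([ 0.62606344, -0.07167139,  0.014     ]), np.int32(31))
d (array([ 0.63422303, -0.1579985 ,  0.014     ]), np.int32(10))
```

View pics/w11.png

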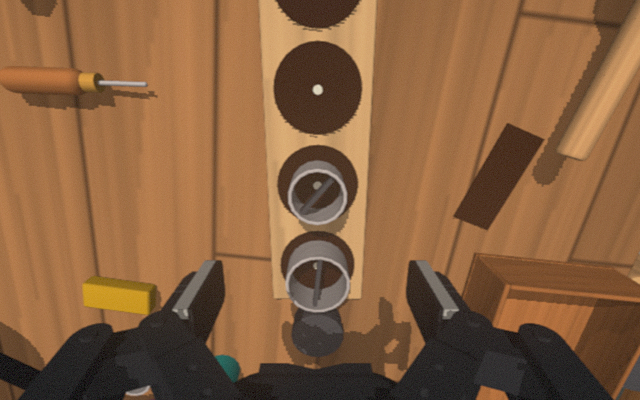

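Die r on mark c (rim (317,195)) and die s on mark d (318,277) both look centred. On to die q.

```bash
python3 -m creep '[{"hand":1,"translation":[-3.6,-3.38,0],"delta_rot":[0,0,0]},{"hand":1,"translation":[-3.6,-3.38,0],"delta_rot":[0,0,0]},{"hand":1,"translation":[-3.6,-3.38,0],"delta_rot":[0,0,0]},{"hand":1,"translation":[-3.6,-3.38,0],"delta_rot":[0,0,0]},{"hand":1,"translation":[-3.6,-3.38,0],"delta_rot":[0,0,0]},{"hand":1,"translation":[-3.6,-3.38,0],"delta_rot":[0,0,0]},{"hand":1,"translation":[0,0,0],"delta_rot":[0,0,0]},{"hand":1,"translation":[0,0,0],"delta_rot":[0,0,0]}]'
python3 -m creep '[{"hand":1,"translation":[0,0,0],"delta_rot":[0,0,0]}]'
python3 - <<'E'
from h import *
im,d,c,R,t=snap('w12');g=[.4477,-.308];a=dieim(im,c,g,.04);b=die(d,c,g,.04);print(a,b);g=b[0];shift([g[0],g[1],.0142])
E
```

```text
t: 16.9
tool_pos: [0.4489, -0.3078, 0.1678]
tool_rot: [-2.094, -2.34, -0.001]
contact_force: [0.2, 0.3, -0.3]
opening: 0.0855
t: 17.02
tool_pos: [0.4495, -0.3072, 0.1682]
tool_rot: [-2.092, -2.343, -0.0]
contact_force: [0.4, -0.7, 0.0]
opening: 0.0854
(array([ 0.44818434, -0.30964459]), 817) (array([ 0.44888133, -0.31146063]), 505, np.float64(0.0009888870647572837), np.float64(0.034505727267929394))
t 17.07 tcp [ 0.4496 -0.3072  0.1683] F [0.  0.8 0.2] open 0.085 shift cm [-0.42 -0.11 15.41] rot [-0.02 -0.03  0.08]
```

View pics/w12.png

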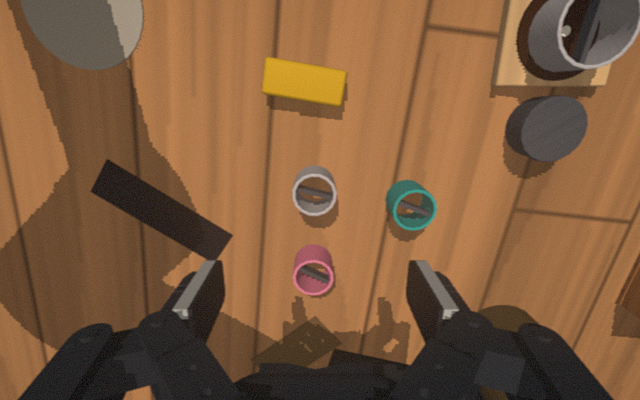

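Steel die q is at (314,194), turquoise at (412,208) and pink at (314,270). The jaws open along image x, so I narrow them to stay clear of turquoise.

```bash
python3 -m creep '[{"hand":0.75,"translation":[-0.4,-0.1,3],"delta_rot":[0,0,0]},{"hand":0.75,"translation":[0,0,5],"delta_rot":[0,0,0]},{"hand":0.75,"translation":[0,0,2],"delta_rot":[0,0,0]},{"hand":0.75,"translation":[0,0,0],"delta_rot":[0,0,0]},{"hand":0.75,"translation":[0,0,0],"delta_rot":[0,0,0]}]'
python3 - <<'E'
from h import *
im,d,c,R,t=snap('w13');g=[.449,-.311];a=dieim(im,c,g,.04);b=die(d,c,g,.04);print(a,b);g=b[0];shift([g[0],g[1],.0142])
E
```

```text
t: 17.7
tool_pos: [0.4497, -0.3131, 0.0706]
tool_rot: [2.092, 2.34, -0.0]
contact_force: [1.4, -0.1, 0.1]
opening: 0.0642
(array([ 0.44769495, -0.30924945]), 1780) (array([ 0.44864219, -0.3113234 ]), 1163, np.float64(0.0009864005315109417), np.float64(0.03444437554848735))
t 17.75 tcp [ 0.4498 -0.3133  0.0709] F [-0.5 -0.4  0. ] open 0.064 shift cm [ 0.23 -0.11  5.67] rot [0.14 0.16 0.  ]
```

View pics/w13.png

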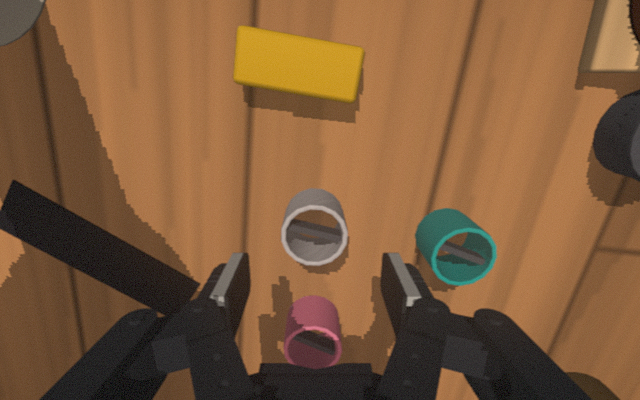

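```bash
python3 -m creep '[{"hand":0.75,"translation":[0.1,-0.05,2],"delta_rot":[0,0,0]},{"hand":0.75,"translation":[0,0,2],"delta_rot":[0,0,0]},{"hand":0.75,"translation":[0,0,1.2],"delta_rot":[0,0,0]},{"hand":0.75,"translation":[0,0,0.4],"delta_rot":[0,0,0]},{"hand":0.75,"translation":[0,0,0],"delta_rot":[0,0,0]},{"hand":0.75,"translation":[0,0,0],"delta_rot":[0,0,0]}]'
python3 - <<'E'
from h import *
im,d,c,R,t=snap('w14');g=[.449,-.311];b=die(d,c,g,.04);print(b);g=b[0];shift([g[0],g[1],.0142])
E
```

```text
t: 18.5
tool_pos: [0.4483, -0.3118, 0.0132]
tool_rot: [2.094, 2.341, 0.0]
contact_force: [0.3, -0.1, 0.8]
opening: 0.0644
(array([ 0.44849618, -0.31112916]), 2422, np.float64(0.000989896555785289), np.float64(0.03425796136444145))
t 18.55 tcp [ 0.4484 -0.3118  0.0134] F [ 0.2 -0.7  0.6] open 0.0641 shift cm [ 0.07  0.02 -0.08] rot [ 0.05  0.06 -0.02]
```

View pics/w14.png

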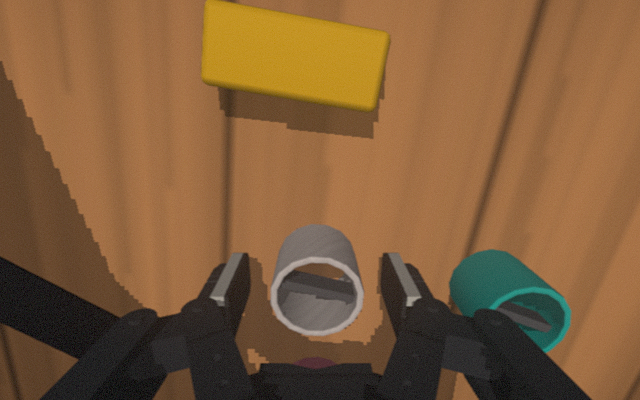

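Die q is between the jaws (317,297), and turquoise (510,300) is untouched. Grip and lift.

```bash
python3 -m creep '[{"hand":0,"translation":[0,0,0],"delta_rot":[0,0,0]},{"hand":0,"translation":[0,0,0],"delta_rot":[0,0,0]},{"hand":0,"translation":[0,0,0],"delta_rot":[0,0,0]},{"hand":0,"translation":[0,0,0],"delta_rot":[0,0,0]},{"hand":0,"translation":[0,0,0],"delta_rot":[0,0,0]}]' 40
python3 -m creep '[{"hand":0,"translation":[0,0,-3],"delta_rot":[0,0,0]},{"hand":0,"translation":[0,0,-5],"delta_rot":[0,0,0]},{"hand":0,"translation":[0,0,-3],"delta_rot":[0,0,0]}]'
python3 - <<'E'
from h import *
shift([.617,.0128,.124])
E
```

```text
t: 19.18
tool_pos: [0.4483, -0.3118, 0.0134]
tool_rot: [2.094, 2.341, -0.0]
contact_force: [-1.5, 1.5, 5.0]
opening: 0.0393
t: 19.55
tool_pos: [0.4483, -0.3117, 0.1245]
tool_rot: [2.093, 2.34, 0.0]
contact_force: [0.4, 0.0, -1.3]
opening: 0.0394
t 19.55 tcp [ 0.4483 -0.3117  0.1245] F [ 0.4  0.  -1.3] open 0.0394 shift cm [3.038e+01 2.037e+01 3.000e-02] rot [ 0.08  0.09 -0.02]
```

```bash
python3 -m creep '[{"hand":0,"translation":[3.8,2.55,0],"delta_rot":[0,0,0]},{"hand":0,"translation":[3.8,2.55,0],"delta_rot":[0,0,0]},{"hand":0,"translation":[3.8,2.55,0],"delta_rot":[0,0,0]},{"hand":0,"translation":[3.8,2.55,0],"delta_rot":[0,0,0]},{"hand":0,"translation":[3.8,2.55,0],"delta_rot":[0,0,0]},{"hand":0,"translation":[3.8,2.55,0],"delta_rot":[0,0,0]},{"hand":0,"translation":[3.8,2.55,0],"delta_rot":[0,0,0]},{"hand":0,"translation":[3.8,2.55,0],"delta_rot":[0,0,0]}]'
python3 -m creep '[{"hand":0,"translation":[0,0,2],"delta_rot":[0,0,0]},{"hand":0,"translation":[0,0,3.5],"delta_rot":[0,0,0]},{"hand":0,"translation":[0,0,2],"delta_rot":[0,0,0]},{"hand":0,"translation":[0,0,0],"delta_rot":[0,0,0]},{"hand":0,"translation":[0,0,0],"delta_rot":[0,0,0]},{"hand":0,"translation":[0,0,0],"delta_rot":[0,0,0]}]'
python3 - <<'E'
from h import *
im,d,c,R,t=snap('w15');held(im,d,c,R,t,.04);shift([.6171,.0128,.0274])
for k in MK:print(k,dot(im,c,MK[k]))
E
```

```text
t: 20.55
tool_pos: [0.6168, 0.0149, 0.1216]
tool_rot: [-2.094, -2.341, 0.001]
contact_force: [0.2, 0.0, 0.1]
opening: 0.0391
t: 21.3
tool_pos: [0.618, 0.0131, 0.0494]
tool_rot: [2.093, 2.34, 0.003]
contact_force: [0.1, -0.8, -0.1]
opening: 0.0395
held img [0.6165 0.0172] 3315 depth [0.6175 0.0135] (2666, np.float64(0.0010716445324704033), np.float64(0.06997090954113314)) off tool [ 0.0043 -0.001 ] [ 0.0005 -0.0004]
t 21.35 tcp [0.6179 0.0131 0.0493] F [-0.1  0.5 -1.1] open 0.0395 shift cm [-0.02 -0.09  2.19] rot [ 0.15  0.03 -0.03]
a (array([0.60750966, 0.09729588, 0.014     ]), np.int32(236))
b None
c None
d None
```

View pics/w15.png

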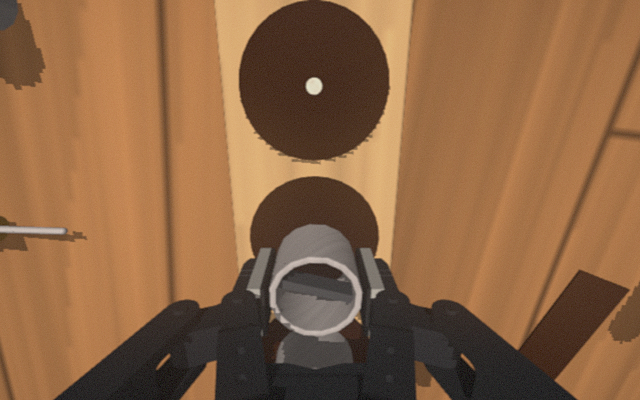

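Die q is held at (316,297) over mark b, and dot a is at (314,86).

```bash
python3 -m creep '[{"hand":0,"translation":[-0.05,0,1.4],"delta_rot":[0,0,0]},{"hand":0,"translation":[0,0,0.4],"delta_rot":[0,0,0]},{"hand":0,"translation":[0,0,0],"delta_rot":[0,0,0]},{"hand":0,"translation":[0,0,0],"delta_rot":[0,0,0]},{"hand":0,"translation":[0,0,0],"delta_rot":[0,0,0]}]'
python3 - <<'E'
from h import *
im,d,c,R,t=snap('w16');held(im,d,c,R,t,.04);shift([.6173,.0123,.0274])
E
```

```text
t: 21.98
tool_pos: [0.6171, 0.0129, 0.0299]
tool_rot: [2.094, 2.341, 0.001]
contact_force: [-0.1, 0.4, -0.1]
opening: 0.0392
held img [0.6158 0.0174] 3355 depth [0.6167 0.0134] (2657, np.float64(0.0010508664885482577), np.float64(0.05052836490766689)) off tool [ 0.0046 -0.0008] [ 0.0006 -0.0004]
t 22.02 tcp [0.6171 0.0129 0.0299] F [-0.8 -0.5 -0.6] open 0.0393 shift cm [-0.06  0.01  0.25] rot [ 0.03  0.01 -0.01]
```

```bash
python3 -m creep '[{"hand":0,"translation":[-0.06,0.03,0.15],"delta_rot":[0,0,0]},{"hand":0,"translation":[0,0,0.1],"delta_rot":[0,0,0]},{"hand":0,"translation":[0,0,0],"delta_rot":[0,0,0]},{"hand":0,"translation":[0,0,0],"delta_rot":[0,0,0]},{"hand":1,"translation":[0,0,0],"delta_rot":[0,0,0]},{"hand":1,"translation":[0,0,0],"delta_rot":[0,0,0]},{"hand":1,"translation":[0,0,0],"delta_rot":[0,0,0]},{"hand":1,"translation":[0,0,0],"delta_rot":[0,0,0]}]'
python3 -m creep '[{"hand":1,"translation":[0,0,-2],"delta_rot":[0,0,0]},{"hand":1,"translation":[0,0,-4],"delta_rot":[0,0,0]},{"hand":1,"translation":[0,0,-5],"delta_rot":[0,0,0]},{"hand":1,"translation":[0,0,-3],"delta_rot":[0,0,0]},{"hand":1,"translation":[0,0,0],"delta_rot":[0,0,0]},{"hand":1,"translation":[0,0,0],"delta_rot":[0,0,0]},{"hand":1,"translation":[0,0,0],"delta_rot":[0,0,0]}]'
python3 - <<'E'
from h import *
im,d,c,R,t=snap('w17');g=MK['b'];print(die(d,c,g,.04,.048));print(die(d,c,MK['c'],.05,.048));shift([.4392,.1195,.165])
for k in MK:print(k,dot(im,c,MK[k]))
E
```

```text
t: 23.02
tool_pos: [0.6172, 0.0124, 0.027]
tool_rot: [-2.094, -2.342, 0.0]
contact_force: [-0.2, -0.0, 0.9]
opening: 0.0851
t: 23.9
tool_pos: [0.6161, 0.0124, 0.1652]
tool_rot: [-2.093, -2.34, 0.003]
contact_force: [-0.2, -1.5, 0.1]
opening: 0.0852
(array([0.61725574, 0.01237233]), 564, np.float64(0.0009810226625665502), np.float64(0.04858243631448133))
(array([ 0.62676415, -0.07155508]), 663, np.float64(0.0009920415928614732), np.float64(0.048321843781609294))
t 23.95 tcp [0.6161 0.0124 0.1652] F [ 0.7 -0.5 -0.2] open 0.0853 shift cm [ 12.61 -16.39   0.08] rot [-0.18 -0.04 -0.02]
a (array([0.60769683, 0.09733098, 0.014     ]), np.int32(85))
b (array([0.6170658 , 0.01225099, 0.014     ]), np.int32(41))
c (array([ 0.62514309, -0.0677912 ,  0.014     ]), np.int32(196))
d (array([ 0.63179803, -0.14260085,  0.014     ]), np.int32(7))
```

View pics/w17.png

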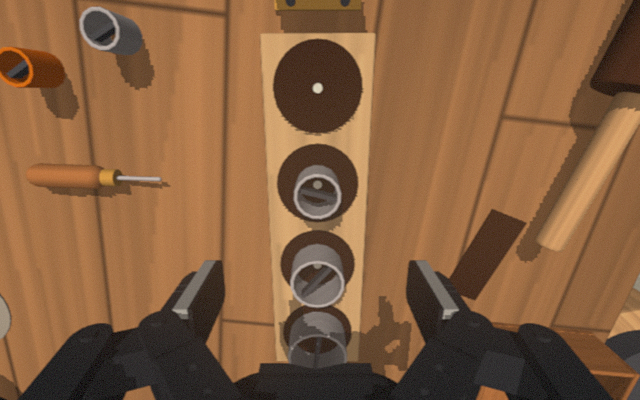

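Die q on mark b (rim (317,195)) looks good. Die p is at (103,30), orange at (30,68).

```bash
python3 -m creep '[{"hand":1,"translation":[2.9,-4.1,0],"delta_rot":[0,0,0]},{"hand":1,"translation":[2.9,-4.1,0],"delta_rot":[0,0,0]},{"hand":1,"translation":[2.9,-4.1,0],"delta_rot":[0,0,0]},{"hand":0.7,"translation":[2.9,-4.1,0],"delta_rot":[0,0,0]},{"hand":0.7,"translation":[1,0,0],"delta_rot":[0,0,0]},{"hand":0.7,"translation":[0,0,0],"delta_rot":[0,0,0]},{"hand":0.7,"translation":[0,0,0],"delta_rot":[0,0,0]},{"hand":0.7,"translation":[0,0,0],"delta_rot":[0,0,0]}]'
python3 - <<'E'
from h import *
im,d,c,R,t=snap('w18');g=[.4395,.1205];b=die(d,c,g,.03);print(dieim(im,c,g,.03),b);g=b[0];shift([g[0],g[1],.0142])
E
```

```text
t: 24.95
tool_pos: [0.441, 0.1188, 0.1671]
tool_rot: [-2.096, -2.34, 0.0]
contact_force: [-1.4, 0.9, -0.4]
opening: 0.06
(array([0.43999298, 0.12267446]), 573) (array([0.44085526, 0.12117769]), 357, np.float64(0.0009451355949420259), np.float64(0.03456738505034013))
t 25.0 tcp [0.4409 0.1188 0.1671] F [-1.  -0.4 -0.3] open 0.0596 shift cm [ 0.24  0.03 15.29] rot [-0.02  0.01 -0.07]
```

View pics/w18.png

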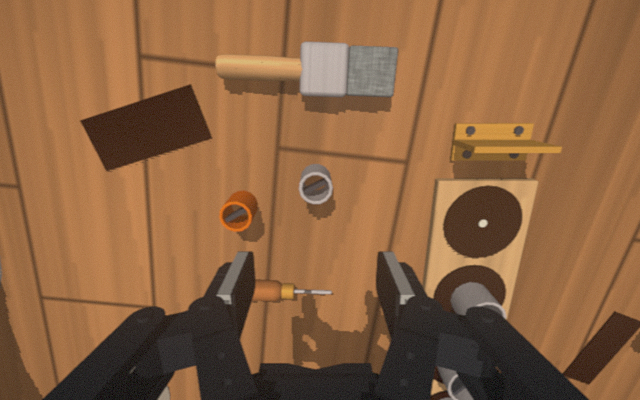

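Steel die p is at (316,187), orange at (237,216) off to the side. The jaws are at 60 mm, so they stay clear.

```bash
python3 -m creep '[{"hand":0.65,"translation":[0.2,0,4],"delta_rot":[0,0,0]},{"hand":0.65,"translation":[0,0,4.5],"delta_rot":[0,0,0]},{"hand":0.65,"translation":[0,0,3.5],"delta_rot":[0,0,0]},{"hand":0.65,"translation":[0,0,2],"delta_rot":[0,0,0]},{"hand":0.65,"translation":[0,0,1.2],"delta_rot":[0,0,0]},{"hand":0.65,"translation":[0,0,0],"delta_rot":[0,0,0]},{"hand":0.65,"translation":[0,0,0],"delta_rot":[0,0,0]},{"hand":0.65,"translation":[0,0,0],"delta_rot":[0,0,0]}]'
python3 - <<'E'
from h import *
im,d,c,R,t=snap('w19');g=[.4405,.121];b=die(d,c,g,.03);print(b);g=b[0];shift([g[0],g[1],.0135])
E
```

```text
t: 26.0
tool_pos: [0.441, 0.1214, 0.0163]
tool_rot: [2.093, 2.341, 0.003]
contact_force: [0.3, -0.1, -0.7]
opening: 0.0556
(array([0.4404705 , 0.12153777]), 1683, np.float64(0.000963089656509445), np.float64(0.03427497239018749))
t 26.05 tcp [0.4408 0.1214 0.0161] F [0.1 0.6 0. ] open 0.0557 shift cm [ 0.02 -0.04  0.26] rot [ 0.12  0.   -0.01]
```

View pics/w19.png

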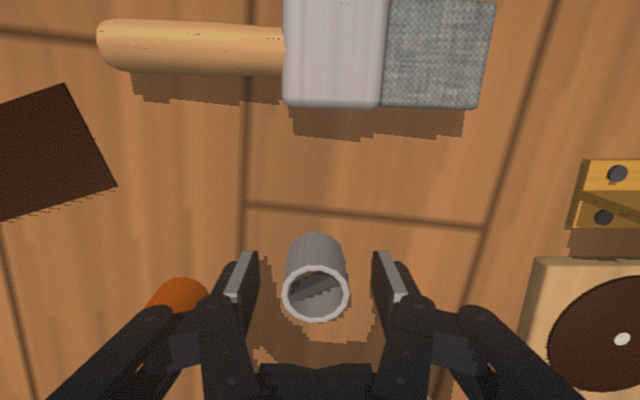

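Die p is centred between the jaws at (315,292). Grip and lift.

```bash
python3 -m creep '[{"hand":0.65,"translation":[0,0,0.15],"delta_rot":[0,0,0]},{"hand":0,"translation":[0,0,0],"delta_rot":[0,0,0]},{"hand":0,"translation":[0,0,0],"delta_rot":[0,0,0]},{"hand":0,"translation":[0,0,0],"delta_rot":[0,0,0]},{"hand":0,"translation":[0,0,0],"delta_rot":[0,0,0]},{"hand":0,"translation":[0,0,0],"delta_rot":[0,0,0]}]' 40
python3 -m creep '[{"hand":0,"translation":[0,0,-3],"delta_rot":[0,0,0]},{"hand":0,"translation":[0,0,-5],"delta_rot":[0,0,0]},{"hand":0,"translation":[0,0,-3],"delta_rot":[0,0,0]}]'
python3 - <<'E'
from h import *
shift([.6077,.0970,.124])
E
```

```text
t: 26.8
tool_pos: [0.4401, 0.1213, 0.0138]
tool_rot: [2.094, 2.342, 0.0]
contact_force: [-2.0, 0.6, 3.8]
opening: 0.0294
t: 27.18
tool_pos: [0.4406, 0.1214, 0.1255]
tool_rot: [2.093, 2.34, 0.003]
contact_force: [-0.1, -0.9, -1.5]
opening: 0.0291
t 27.18 tcp [0.4406 0.1214 0.1255] F [-0.1 -0.9 -1.5] open 0.0291 shift cm [-4.28 16.33  0.19] rot [ 0.14  0.   -0.02]
```

```bash
python3 -m creep '[{"hand":0,"translation":[-1.07,4.08,0],"delta_rot":[0,0,0]},{"hand":0,"translation":[-1.07,4.08,0],"delta_rot":[0,0,0]},{"hand":0,"translation":[-1.07,4.08,0],"delta_rot":[0,0,0]},{"hand":0,"translation":[-1.07,4.08,0],"delta_rot":[0,0,0]},{"hand":0,"translation":[0,0,3],"delta_rot":[0,0,0]},{"hand":0,"translation":[0,0,3],"delta_rot":[0,0,0]},{"hand":0,"translation":[0,0,1],"delta_rot":[0,0,0]},{"hand":0,"translation":[0,0,0],"delta_rot":[0,0,0]}]'
python3 -m creep '[{"hand":0,"translation":[0,0,2],"delta_rot":[0,0,0]},{"hand":0,"translation":[0,0,0],"delta_rot":[0,0,0]},{"hand":0,"translation":[0,0,0],"delta_rot":[0,0,0]},{"hand":0,"translation":[0,0,0],"delta_rot":[0,0,0]}]'
python3 - <<'E'
from h import *
im,d,c,R,t=snap('w20');held(im,d,c,R,t,.03);shift([.6076,.0973,.0278])
E
```

```text
t: 28.18
tool_pos: [0.6062, 0.0969, 0.0527]
tool_rot: [-2.093, -2.341, 0.002]
contact_force: [0.3, 0.1, -0.3]
opening: 0.0292
t: 28.68
tool_pos: [0.6075, 0.0969, 0.0343]
tool_rot: [2.094, 2.341, 0.001]
contact_force: [-0.5, 0.1, -0.6]
opening: 0.0296
held img [0.6054 0.1004] 2161 depth [0.6071 0.097 ] (1828, np.float64(0.0010436273885048785), np.float64(0.05466920714909062)) off tool [ 0.0037 -0.0017] [ 0.0002 -0.0004]
t 28.73 tcp [0.6074 0.097  0.0343] F [-0.1  0.2 -0. ] open 0.0293 shift cm [0.03 0.02 0.65] rot [ 0.07  0.01 -0.01]
```

View pics/w20.png

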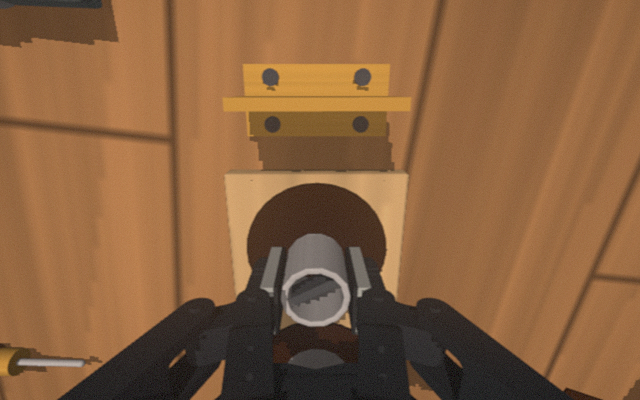

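Die p (315,297) is over mark a, and the brass stop (315,100) is beyond it and clear. Lowering, releasing with a modest opening, and retreating.

```bash
python3 -m creep '[{"hand":0,"translation":[0.03,0.05,0.4],"delta_rot":[0,0,0]},{"hand":0,"translation":[0,0,0.22],"delta_rot":[0,0,0]},{"hand":0,"translation":[0,0,0],"delta_rot":[0,0,0]},{"hand":0,"translation":[0,0,0],"delta_rot":[0,0,0]},{"hand":0.8,"translation":[0,0,0],"delta_rot":[0,0,0]},{"hand":0.8,"translation":[0,0,0],"delta_rot":[0,0,0]},{"hand":0.8,"translation":[0,0,0],"delta_rot":[0,0,0]},{"hand":0.8,"translation":[0,0,0],"delta_rot":[0,0,0]}]'
python3 -m creep '[{"hand":0.8,"translation":[0,0,-2],"delta_rot":[0,0,0]},{"hand":0.8,"translation":[0,0,-4],"delta_rot":[0,0,0]},{"hand":0.8,"translation":[0,0,-5],"delta_rot":[0,0,0]},{"hand":0.8,"translation":[-3,0,-4],"delta_rot":[0,0,0]},{"hand":0.8,"translation":[-5,0,-4],"delta_rot":[0,0,0]},{"hand":0.8,"translation":[0,0,0],"delta_rot":[0,0,0]},{"hand":0.8,"translation":[0,0,0],"delta_rot":[0,0,0]},{"hand":0.8,"translation":[0,0,0],"delta_rot":[0,0,0]}]'
python3 - <<'E'
from h import *
im,d,c,R,t=snap('w21')
for k,D in zip('abcd',(.03,.04,.05,.06)):
    b=die(d,c,MK[k],D,.048);print(k,b,dot(im,c,MK[k]))
im,d=ctrl.get_image('scene');cv2.imwrite('pics/s2.png',cv2.resize(im[120:285,150:450],None,fx=2.5,fy=2.5)[:,:,::-1])
shift([.6,0,.2])
E
```

```text
t: 29.72
tool_pos: [0.6073, 0.0972, 0.0272]
tool_rot: [-2.094, -2.342, 0.0]
contact_force: [-0.3, 0.5, 0.5]
opening: 0.0683
t: 30.72
tool_pos: [0.6151, 0.02, 0.2147]
tool_rot: [-2.091, -2.341, 0.003]
contact_force: [-0.5, -0.6, -0.5]
opening: 0.0683
a (array([0.60772307, 0.09639332]), 326, np.float64(0.0009297955763716307), np.float64(0.04889062380299781)) (array([0.60640181, 0.09957942, 0.014     ]), np.int32(7))
b (array([0.61735567, 0.01233818]), 388, np.float64(0.000954030723705315), np.float64(0.04861778928926814)) (array([0.61712141, 0.01240197, 0.014     ]), np.int32(26))
c (array([ 0.62693012, -0.07156857]), 462, np.float64(0.0009732248281997116), np.float64(0.04839699166668067)) (array([ 0.62393776, -0.06500094,  0.014     ]), np.int32(219))
d (array([ 0.63665054, -0.15612115]), 526, np.float64(0.0009817066219117653), np.float64(0.04817060559504377)) (array([ 0.64153829, -0.15606647,  0.014     ]), np.int32(60))
t 30.82 tcp [0.6152 0.02   0.2147] F [-0.1  0.1 -0.3] open 0.0688 shift cm [-1.82 -1.74  1.48] rot [-0.16 -0.04  0.06]
```

View pics/w21.png

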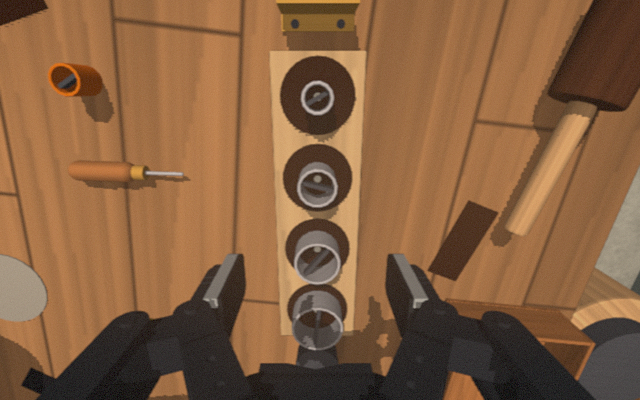

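View pics/s2.png

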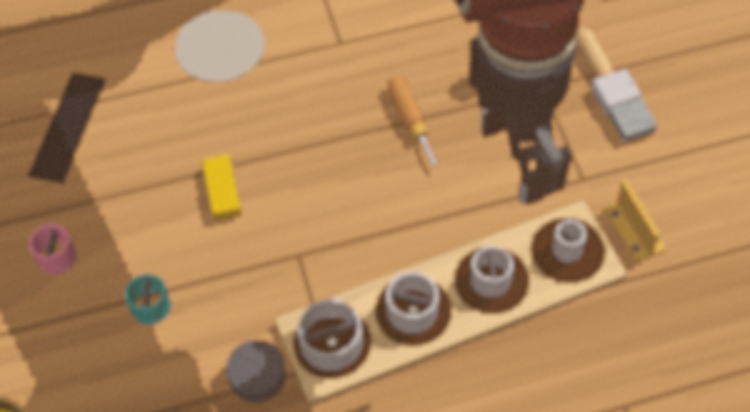

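The dies stand in order at (317,97), (317,186), (317,264) and (317,322), all upright. The scene view agrees, and the arm is clear. Handing in.

```bash
python3 -c "
from station import ctrl
print(ctrl.finish_job(),ctrl.get_obs()['t'])"
```

```text
the job is handed in; nothing more can be done
the job is handed in; nothing more can be done
```

All four dies are on the board in order of size: p (30 mm) on mark a next to the brass stop, then q on b, r on c, and s (60 mm) on d. I placed the largest first and handed in at about 31 s of the 93 s allowed.

- **Centring:** the last wrist-camera depth fits put every die within about 1 mm of its dot. That is within the roughly 2 mm camera calibration.
- **Standing and released:** rim heights of 48–49 mm match dies standing flat on the marks. Both camera views show them upright, with the gripper open and about 19 cm above the marks.
- **Look-alikes:** I never gripped the pink, turquoise or orange rings, and I saw no sign that any of them had moved.
- **Disagreements:**
  - The colour-based rim fit was off by up to about 5 mm because it picked up bright wall pixels, so I used depth and the TCP readings instead.
  - Die s first came down about 2 mm to one side. I lifted and re-centred it before letting go.
  - In the final picture the dot finder gave wrong readings on marks a, c and d, because the die walls hid the dots. For those I compared against dot positions measured while they were clear.

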